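# Lock the hand pump into its cradle

### The arm

A 6-joint arm with a two-finger parallel gripper is mounted at the origin on the work surface. World frame = base frame: x ahead of the robot, y to its left, z up, the work surface at z = 0. Lengths are in m, angles in rad, forces in N, time in s.
With the tool pointing down it reaches from about 0.35 to 1 m from the base axis. Payload 7.1 kg.
Tool frame: the origin (TCP) lies at the very end of the fingers, on their centre line; the grasp point (between the pads) lies 19 mm behind it (ctrl.pinch_z is the z of the grasp point in the tool frame, in m); z points along the fingers, y is the line along which they close (so a half turn about z gives the same grasp; the last joint's range is limited). The gripper opens to 85 mm and grips with 20 to 120 N. Pads are 22 mm wide; open, the fingers measure 114 mm over their backs; the gripper's body (76 mm by 85 mm) begins 54 mm behind the grasp point. The pads swing forward as they close: fully open they stand 13 mm farther back than shut.
Start: joints at [-1.343, 0.423, 1.63, -0, 1.089, -0.019], TCP at [0.153, -0.606, 0.193] pointing down, gripper open.
Joint ranges: [-3, 3], [-0.9, 2.11], [0.09, 2.58], [-1.31, 4.45], [0.11, 2.69], [-2.54, 2.54]. Speed limits (rad/s): [2.39, 2.39, 3.01, 3.14, 3.14, 3.14].

### API

Orientations are given as a unit quaternion [w, x, y, z].
In Python, from plant import ctrl gives the robot as it stands.
- The arm moves only by the tool step_arm, never from a script. Its argument "increments" is text: rows parted by semicolons, each of 7 numbers parted by spaces: the closure, from 0 (fully open) to 1 (shut), then the shift along the tool's x, y, z in m, then the turn, a rotation vector about the tool's x, y, z in rad. In form: hand x y z wx wy wz; .... A call has 1 to 5 rows; each row is the pose to reach, as a shift and turn from the pose commanded when the call began, along the tool's axes at that moment; what a row does not reach only later rows make up. A row lasts 1/12 s, in which the tool goes at most 41.7 mm and 7.16 degrees, less where a joint would pass 70% of its speed; a pose out of reach is approached as far as the arm can. A call with a gripper value outside its range is refused whole. The fingers move at their own pace and stop on an object; "newtons" is the grip in N (left out, the last holds). Time passes only in rows, so rows that repeat a pose let the fingers close. It gives the time, the measured TCP pose, the force, the opening and the grip force at its end, in the units of the state.
- ctrl.sense(): the state, without advancing time (a new reading comes with each control period).
- ctrl.read_camera(name): name is "scene" or "side" or "wrist"; returns a dict with "img" (384x512x3 uint8, red, green, blue), "fx", "fy", "cx", "cy" (pixels), "D" ([k1, k2, p1, p2, k3] as OpenCV has them; the pictures are not rectified), "origin" and "orientation" of the camera in the world. Camera axes: x right, y down, z forward; pixel columns grow to the right and rows downward; lengths in m; the calibration is good to about 2 mm. A picture is of the moment at which its call begins. There is no depth.
- ctrl.close_job(): hands the job in; it is judged then, once.
Trained networks look in the newest picture that a camera, given by its name, has taken for a name from the list of things; names that differ only in an ending like _2 or _b are one class to them, and where a whole thing is asked for, a point or a joint stands for the part that bears it (a point fixed in the world has none). Each returns a list of dicts, best first, with "score" (0 to 1); they miss things now and then, are a little off and sometimes report something else, mostly with a low value. They report only what shows in the picture. A call takes as long as a camera call. They do not tell look-alikes from the thing itself.
- ctrl.outline_of(label, camera): "mask" (384x512 bool, what is visible of it) and "pixel" ([column, row] in pixels, amid what is visible of it).
The state is a dict: "t": time; "qpos": joint angles; "joint_velocities": joint speeds; "tau": joint torques, N m; "position": TCP position; "tcp_rot": TCP orientation; "ft_force": force on the tool from outside, world axes, zero at the start; "wrist_torque": the same for the moment, N m; "grip_width": finger opening in m; "gripper_force": force on a finger pad.
Only numpy, scipy, OpenCV 4.12 (cv2) and the standard library are available. Lean on these libraries where they do the work, as an engineer would, in place of code of your own. Each camera call takes 0.05 s, during which the arm holds its last target. There are 200 camera calls.

### The job

Put the hand pump away: pull the black slide knob of the cradle fully out until it clicks, lift the pump off the dark wooden stand and press it straight down past the sprung jaw until it sits level and centred in both forks, grip end towards the knob. Then push the knob fully home so that its bolt covers the end of the pump, and let go. Do not knock, shift or tip the other things on the ledge.

Things in the scene. Friction and masses are not known exactly. Their poses are not given: they have to be found in the camera images.
- cradle: Fixed pump cradle, wooden base 100 (x) x 204 (y) x 12 mm. Origin on the ledge, z up; y runs along seat and knob slide, +y = knob's pull direction. Steel U forks 12 mm thick at y -150 and -50, gap 30 mm, flared tips 70 mm high. Jaw fingers at y -137 and -63; finger room between them. Bolt housing 50 x 22 mm, top at 90 mm, at y 17. Base ends at y 32, knob overhangs.
- seat (a point): Centre of the pump's seat, where the pump's origin belongs: on the seated pump's axis, at (0, -100, 55) mm in the cradle, midway between the forks. Axes as the cradle's.
- jaw (a joint): Sprung jaw hinged below the seat, its fingers rising on the cradle's +x side: 0 closed, grows (rad) as its two noses are pushed outwards to +x. Fingers 8 mm wide, joined by a low rod (top 29 mm above the ledge). The rounded noses (8 mm thick, tops at 73 mm) reach to 8 mm from the seat's centre plane. A pump pressed down with 5 to 10 N pushes them aside by 0.12 rad; they spring back over it.
- jaw_nose (a point): Midway between the two nose tips of the jaw, 69 mm above the ledge when closed.
- keeper (a joint): Slide of the keeper bolt with its black knob, m: 0 home (bolt over the pump's grip end), 0.040 fully out. Sprung detent at either end (crests at 6 and 34 mm), about 7 to 12 N to overcome; loose friction between. Bolt 24 mm wide, 10 thick, underside 71 mm above the ledge; its tip is at cradle y = -40 mm at home, barring the seat, and at y = 0 fully out.
- knob (a point): Centre of the black slide knob, which is round about the slide axis, 36 mm in diameter and 28 mm long, 76 mm above the ledge with free space below and beside it; at cradle y = 64 mm at home, 104 mm out. Axes as the cradle's.
- stand: Fixed dark wooden stand, base 85 (x) x 150 (y) x 12 mm, with two notched rests (14 mm thick, at y = +-48 mm, lugs up to 47 mm) on which the pump lies along y. Origin on the ledge surface, z up.
- pump: Hand pump, a 26 mm diameter rod 168 mm long lying along its own y axis; white barrel, ribbed black grip at the +y end (y = 40 to 80 mm), narrow grey nozzle at -y (to -88 mm). Origin on the axis; 140 g; it starts 50 mm above the ledge on the stand.
- pump_grip_end (a point): End face of the pump's black grip, on its axis, 80 mm from the pump's origin.
- tube: Bystander: tall brown shuttle tube standing upright, 69 mm diameter, 380 mm tall; origin at the centre of its foot.
- bottle: Bystander: standing blue bottle, 70 mm diameter, 200 mm tall; origin at the centre of its foot.
- shuttle_a: Bystander: white shuttlecock standing skirt down beside the stand, 64 mm diameter, 84 mm tall; origin at the centre of its foot.
- shuttle_b: Bystander: another such shuttlecock, farther back; origin at the centre of its foot.
- case: Bystander: grey glasses case 60 x 110 x 34 mm high lying beside the cradle; origin at the centre of its underside.
- mug: Bystander: white mug, 80 mm diameter, 88 mm tall, handle to its +y; origin at the centre of its foot.
Things that resemble listed ones, but are neither listed nor needed, are in the scene too. What is shaped like the pump but pink or turquoise is not meant.

How it is judged:
On the way, in this order (a step that is already met when the one before it is completed fails the run):
1. the knob is pulled fully out (value of joint keeper above 0.035 m), for 0.2 s.
2. with the knob still out, the pump sits in both forks with the jaw sprung back over it, grip end towards the knob (x of pump in the frame of seat between -0.005 and 0.005 m and y of pump in the frame of seat between -0.016 and 0.016 m and z of pump in the frame of seat between -0.004 and 0.004 m and y of pump_grip_end in the frame of seat above 0.05 m and angle between the y axis of pump and the y axis of cradle, either way round below 0.07 rad and value of joint jaw below 0.04 rad and value of joint keeper above 0.035 m), for 0.2 s.
At the end, for the whole second after the job is handed in: The pump rests in both forks: within 5 mm sideways, 4 mm in height, 16 mm along the axis and 0.07 rad of the seat, grip end to the knob; jaw under 0.04 rad, knob within 4 mm of home. No bystander ever moved over 20 mm or tilted over 0.35 rad (x of pump in the frame of seat between -0.005 and 0.005 m and y of pump in the frame of seat between -0.016 and 0.016 m and z of pump in the frame of seat between -0.004 and 0.004 m and y of pump_grip_end in the frame of seat above 0.05 m and angle between the y axis of pump and the y axis of cradle, either way round below 0.07 rad and value of joint jaw below 0.04 rad and value of joint keeper below 0.004 m and linear speed of pump below 0.02 m/s and angular speed of pump below 0.2 rad/s); the robot touches nothing.
It fails at once if the shuttle tube moved more than 20 mm or tipped (distance of tube from where it was at the start of the episode above 0.02 m or angle between tube's own z axis and vertical above 0.35 rad).
It fails at once if the bottle, glasses case moved more than 20 mm or tipped (distance of any of bottle, case from where it was at the start of the episode above 0.02 m or angle between any of bottle, case's own z axis and vertical above 0.35 rad).
It fails at once if the shuttlecock by the stand, other shuttlecock moved more than 20 mm or tipped (distance of any of shuttle_a, shuttle_b from where it was at the start of the episode above 0.02 m or angle between any of shuttle_a, shuttle_b's own z axis and vertical above 0.35 rad).
It fails at once if the mug moved more than 20 mm or tipped (distance of mug from where it was at the start of the episode above 0.02 m or angle between mug's own z axis and vertical above 0.35 rad).
It also fails if it takes over 72 s, if anything falls off the work surface, if the arm or the gripper's body presses on something with over 40 N, if the wrist force passes 120 N, or if a joint passes its speed limit or range.

## Working session

There is one attempt and no reset: what is moved stays moved. The work goes in short steps, Python scripts to look and compute and a tool call to move; the robot and the scene stay as the last step left them, time stands still between calls to the robot, and variables do not carry over. Pictures are saved under pics/ and viewed, at most 10 in all, crops included, and the job is handed in when it is done.

Besides the shell and the picture viewer there is one more tool, called after "Request:" by a JSON object that holds its "name" and its "arguments", one argument or row to a line. step_arm: Moves the arm, as the interface text tells. Its arguments: {"type":"object","properties":{"increments":{"type":"string"},"newtons":{"type":"number"}},"required":["increments"]}

```bash
ls; mkdir -p pics; python3 - <<'E'
from plant import ctrl
import cv2,numpy as np
s=ctrl.sense(); print(s)
ims=[]
for n in ["scene","side"]:
    c=ctrl.read_camera(n); im=c["img"]; ims.append(im)
    print(n,{k:np.round(v,4).tolist() if k!="img" else 0 for k,v in c.items()})
    np.savez(f"{n}.npz",**c)
    for l in ["cradle","knob","keeper","jaw","stand","pump","tube","bottle","shuttle_a","case","mug"]:
        print(l,[(round(d["score"],2),np.round(d["pixel"]).tolist(),int(d["mask"].sum())) for d in ctrl.outline_of(l,n)][:4])
    cv2.imwrite(f"pics/{n}0.png",cv2.resize(im[:,:,::-1],(800,600)))
E
```

```text
pics
{'t': 0.0, 'qpos': array([-1.34300023e+00,  4.23852599e-01,  1.63071898e+00, -1.42937385e-05,
        1.08860362e+00, -1.89957627e-02]), 'joint_velocities': array([-0.00129929, -0.00013441,  0.00148713,  0.00043513, -0.00094452,
        0.00085761]), 'tau': array([ 1.23048587e-03, -5.57376802e+01, -2.81742507e+01,  4.21195580e-05,
        7.30793603e-03,  3.08192716e-05]), 'position': array([ 0.15256562, -0.60544634,  0.19172702]), 'tcp_rot': array([-7.86304004e-04,  9.92395659e-01,  1.23086273e-01, -8.87538298e-05]), 'ft_force': array([-0.72461553, -0.15442585, -0.5234453 ]), 'wrist_torque': array([-0.00980822, -0.02388857, -0.0243288 ]), 'gripper_force': 0.0, 'grip_width': 0.08575337341778597}
scene {'img': 0, 'fx': 391.9651, 'fy': 391.9651, 'cx': 249.8807, 'cy': 200.6138, 'D': [-0.0898, 0.0, 0.0, 0.0, 0.0], 'origin': [1.1917, -0.4067, 1.1274], 'orientation': [-0.2786, 0.8572, 0.4094, -0.1412]}
cradle [(0.82, [285.0, 191.0], 1600)]
knob [(0.53, [296.0, 165.0], 171)]
keeper [(0.69, [296.0, 165.0], 173)]
jaw []
stand [(0.84, [167.0, 255.0], 721)]
pump [(0.81, [141.0, 221.0], 275
[... 313 characters left out ...]
4.0], 400)]
mug [(0.61, [231.0, 276.0], 834)]
side {'img': 0, 'fx': 447.123, 'fy': 447.123, 'cx': 263.3796, 'cy': 191.1614, 'D': [-0.076, 0.0, 0.0, 0.0, 0.0], 'origin': [-0.4978, 0.8544, 1.0997], 'orientation': [0.1996, -0.4056, 0.8019, -0.3906]}
cradle []
knob [(0.47, [211.0, 217.0], 142)]
keeper [(0.45, [211.0, 214.0], 191)]
jaw [(0.49, [242.0, 194.0], 43)]
stand [(0.65, [332.0, 181.0], 372)]
pump [(0.59, [320.0, 149.0], 135), (0.54, [306.0, 212.0], 199)]
tube [(0.94, [266.0, 147.0], 1663)]
bottle [(0.55, [161.0, 264.0], 1031), (0.48, [310.0, 172.0], 218)]
shuttle_a [(0.73, [310.0, 172.0], 192), (0.5, [229.0, 183.0], 248)]
case [(0.89, [248.0, 232.0], 495)]
mug [(0.6, [280.0, 157.0], 283)]
```

View pics/scene0.png

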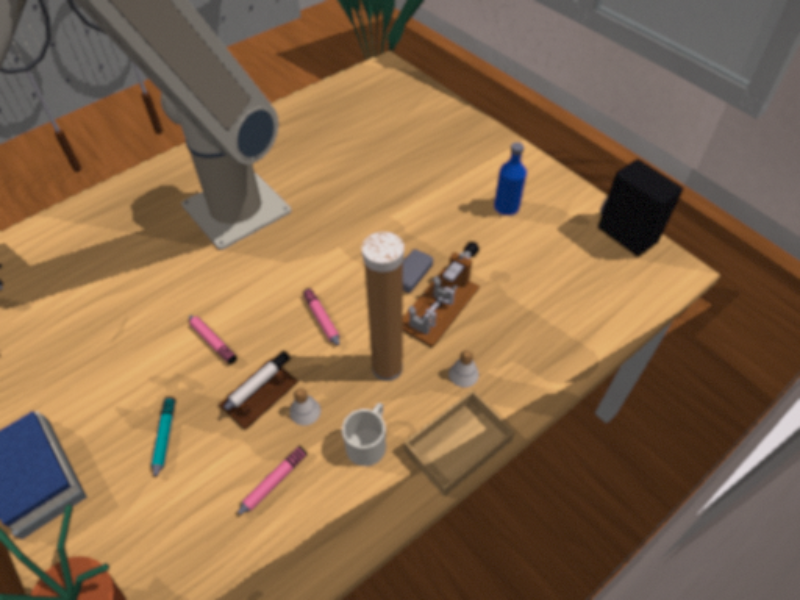

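View pics/side0.png

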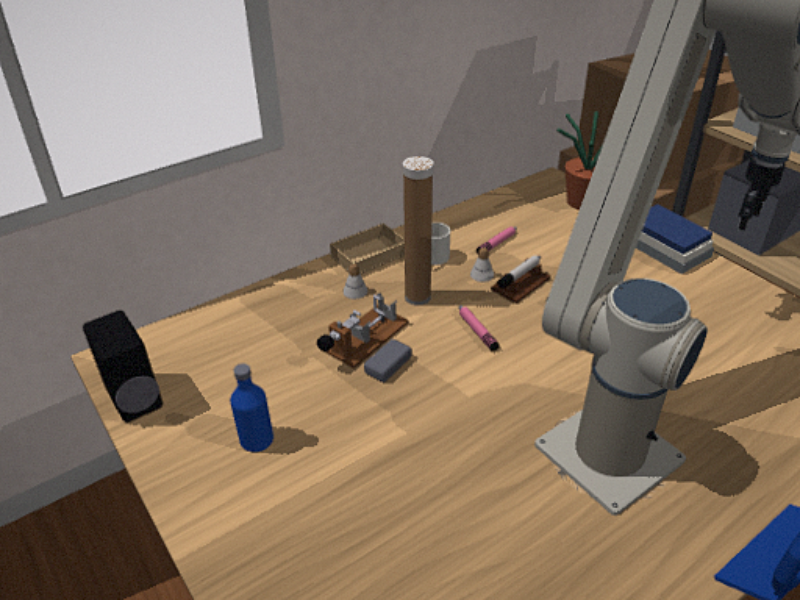

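Scene view (800x600): white pump at (255,385) with its black grip end at (285,358), lying on the dark stand. Look-alikes are pink at (212,340), (322,318) and (272,480), and turquoise at (163,437). The cradle is at (440,305) with its knob at (471,249), and the tube at (385,310) stands between stand and cradle.

```bash
cat > h.py <<'E'
import numpy as np,cv2
from scipy.spatial.transform import Rotation as R
def rot(q): return R.from_quat([q[1],q[2],q[3],q[0]]).as_matrix()
def K(c): return np.array([[c["fx"],0,c["cx"]],[0,c["fy"],c["cy"]],[0,0,1.]])
def ray(c,p):
    u=cv2.undistortPoints(np.array([[p]],float),K(c),np.array(c["D"],float))[0,0]
    return np.array(c["origin"],float),rot(c["orientation"])@np.array([u[0],u[1],1])
def onz(c,p,z):
    o,d=ray(c,p); return o+d*(z-o[2])/d[2]
def tri(*cps):
    A=np.zeros((3,3));b=np.zeros(3);rs=[ray(c,p) for c,p in cps]
    for o,d in rs:
        d=d/np.linalg.norm(d);P=np.eye(3)-np.outer(d,d);A+=P;b+=P@o
    x=np.linalg.solve(A,b)
    return x,[round(float(np.linalg.norm(np.cross(x-o,d/np.linalg.norm(d)))*1e3),1) for o,d in rs]
def proj(c,X):
    M=rot(c["orientation"]); X=np.atleast_2d(X)
    rv=cv2.Rodrigues(M.T)[0]; tv=-M.T@np.array(c["origin"],float)
    return cv2.projectPoints(X.astype(float),rv,tv,K(c),np.array(c["D"],float))[0][:,0]
def load(n): return dict(np.load(n))
def place(T,pts): # T=(x,y,yaw)
    c,s=np.cos(T[2]),np.sin(T[2]); p=np.atleast_2d(pts)
    return np.c_[T[0]+c*p[:,0]-s*p[:,1],T[1]+s*p[:,0]+c*p[:,1],p[:,2]]
def crop(im,x0,y0,w,h,f,name): cv2.imwrite(name,cv2.resize(im[y0:y0+h,x0:x0+w,::-1],None,fx=f,fy=f,interpolation=cv2.INTER_CUBIC))
E
python3 - <<'E'
from h import *
a,b=load("scene.npz"),load("side.npz")
print("knob",tri((a,(301.5,159)),(b,(208.5,219))))
f=1/1.5625
print("grip end",onz(a,(284*f,357*f),.05),tri((a,(284*f,357*f)),(b,(503*f,283*f))))
print("nozzle",onz(a,(224*f,410*f),.05))
for n,p in dict(tube=(387,372),mug=(365,455),sh_a=(306,415),sh_b=(465,378),bottle=(508,208),case=(415,272)).items(): print(n,onz(a,np.array(p)*f,.0).round(3))
crop(a["img"],120,140,200,150,4,"pics/c1.png")
E
```

```text
knob (array([0.54941517, 0.3267841 , 0.07604699]), [1.0, 1.0])
grip end [ 0.50985246 -0.1647814   0.05      ] (array([ 0.50734943, -0.16429394,  0.04649963]), [0.4, 0.4])
nozzle [ 0.53912193 -0.32606514  0.05      ]
tube [ 0.65  -0.002  0.   ]
mug [ 0.771 -0.154  0.   ]
sh_a [ 0.625 -0.195  0.   ]
sh_b [0.766 0.117 0.   ]
bottle [0.46  0.555 0.   ]
case [0.474 0.224 0.   ]
```

View pics/c1.png

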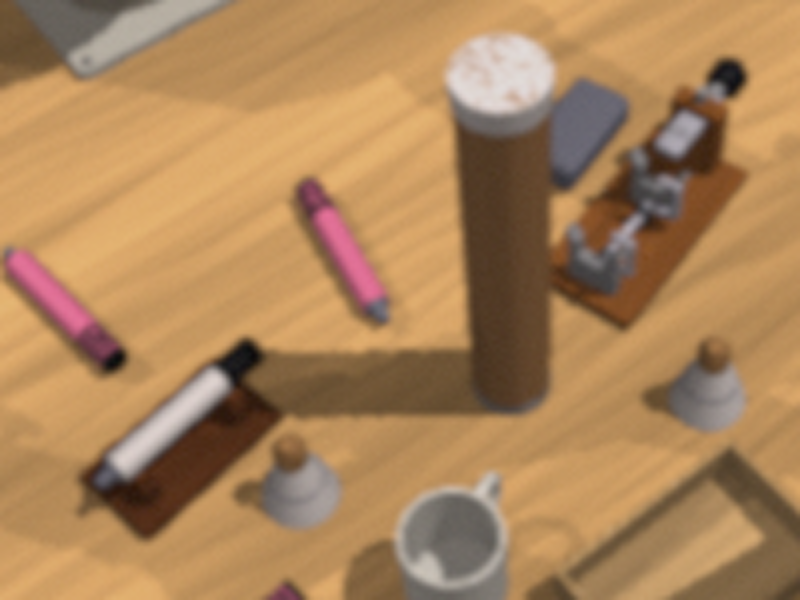

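The crop confirms the white pump with its black grip at crop (240,360) on the dark stand. The cradle base corners are at (627,325), (745,172) and (550,270), and the knob is at (727,78).

```bash
python3 - <<'E'
from h import *
from scipy.optimize import least_squares
a,b=load("scene.npz"),load("side.npz")
C=lambda u,v:(120+u/4,140+v/4)
f=1/1.5625
obs=[(a,C(727,78),(0,64,76)),(a,C(745,172),(50,32,12)),(a,C(627,320),(50,-172,12)),(a,C(552,264),(-50,-172,12)),(b,(325*f,342*f),(0,64,76))]
def r(T): return np.concatenate([(proj(c,place(T,np.array(m)/1e3))[0]-p) for c,p,m in obs])
s=least_squares(r,[.55,.25,.1]);T=s.x;print("cradle",T,s.fun.round(1))
print(place(T,[[0,-.1,.055],[0,.064,.076],[.008,-.1,.069],[0,.104,.076]]))
obs=[(a,C(258,352),(0,80,50)),(a,C(92,488),(0,-88,50)),(a,C(145,533),(42.5,-75,12)),(a,C(280,412),(42.5,75,12)),(b,(503*f,283*f),(0,80,50))]
s=least_squares(r,[.52,-.25,.1]);print("stand/pump",s.x,s.fun.round(1))
from plant import ctrl
S=ctrl.sense();print(rot(S["tcp_rot"]).round(3))
E
```

```text
cradle [0.56931905 0.26790873 0.29431813] [ 0.2 -0.5  1.6 -1.2  1.6  0.4 -4.   1.1 -0.6  0.2]
[[0.59832778 0.17220871 0.055     ]
 [0.55075345 0.32915674 0.076     ]
 [0.60598378 0.17452941 0.069     ]
 [0.53914996 0.36743674 0.076     ]]
stand/pump [ 0.52210647 -0.24113524  0.15005699] [-2.   0.1 -0.8 -0.1  0.4 -0.2  1.7 -0.4 -0.9 -0.8]
[[ 0.97   0.244 -0.   ]
 [ 0.244 -0.97  -0.   ]
 [-0.     0.    -1.   ]]
```

Request:
{"name": "step_arm", "arguments": {
  "increments": "0 0 0 -0.02 0 0 -0.11; 0 0 0 -0.04 0 0 -0.22; 0 0 0 -0.06 0 0 -0.33; 0 0 0 -0.08 0 0 -0.44; 0 0 0 -0.09 0 0 -0.54"
}}

```text
t: 1.62
position: [0.153, -0.6071, 0.2854]
tcp_rot: [0.002, 0.923, 0.386, -0.0]
ft_force: [0.9, -0.4, -0.3]
grip_width: 0.0853
gripper_force: 0.0
```

Request:
{"name": "step_arm", "arguments": {
  "increments": "0 0 0 0 0 0 -0.11; 0 0 0 0 0 0 -0.22; 0 0 0 0 0 0 -0.33; 0 0 0 0 0 0 -0.44; 0 0 0 0 0 0 -0.54"
}}

```text
t: 2.03
position: [0.1527, -0.606, 0.2826]
tcp_rot: [0.0, 0.786, 0.618, -0.0]
ft_force: [-0.9, -0.2, -0.2]
grip_width: 0.0853
gripper_force: 0.0
```

Request:
{"name": "step_arm", "arguments": {
  "increments": "0 0 0 0 0 0 -0.11; 0 0 0 0 0 0 -0.22; 0 0 0 0 0 0 -0.33; 0 0 0 0 0 0 -0.44; 0 0 0 0 0 0 -0.54"
}}

```text
t: 2.45
position: [0.1527, -0.606, 0.2825]
tcp_rot: [-0.0, 0.593, 0.805, 0.0]
ft_force: [0.5, 0.3, -0.4]
grip_width: 0.0853
gripper_force: 0.0
```

Request:
{"name": "step_arm", "arguments": {
  "increments": "0 0.029 0.024 0 0 0 0; 0 0.058 0.049 0 0 0 0; 0 0.088 0.073 0 0 0 0; 0 0.117 0.098 0 0 0 0; 0 0.146 0.123 0 0 0 0"
}}

```text
t: 2.87
position: [0.228, -0.4288, 0.2824]
tcp_rot: [0.0, 0.595, 0.803, 0.0]
ft_force: [1.4, -0.8, 0.4]
grip_width: 0.0853
gripper_force: 0.0
```

Request:
{"name": "step_arm", "arguments": {
  "increments": "0 0.029 0.024 0 0 0 0; 0 0.058 0.049 0 0 0 0; 0 0.088 0.073 0 0 0 0; 0 0.117 0.098 0 0 0 0; 0 0.146 0.123 0 0 0 0"
}}

```text
t: 3.28
position: [0.303, -0.2533, 0.2828]
tcp_rot: [0.0, 0.595, 0.803, 0.0]
ft_force: [1.1, 0.2, 0.0]
grip_width: 0.0857
gripper_force: 0.0
```

Request:
{"name": "step_arm", "arguments": {
  "increments": "0 0.029 0.024 0 0 0 0; 0 0.058 0.049 0 0 0 0; 0 0.088 0.073 0 0 0 0; 0 0.117 0.098 0 0 0 0; 0 0.146 0.123 0 0 0 0"
}}

```text
t: 3.7
position: [0.3782, -0.0776, 0.2829]
tcp_rot: [0.001, 0.595, 0.804, 0.0]
ft_force: [1.8, -0.7, 0.5]
grip_width: 0.0856
gripper_force: 0.0
```

Request:
{"name": "step_arm", "arguments": {
  "increments": "0 0.029 0.024 0 0 0 0; 0 0.058 0.049 0 0 0 0; 0 0.088 0.073 0 0 0 0; 0 0.117 0.098 0 0 0 0; 0 0.146 0.123 0 0 0 0"
}}

```text
t: 4.12
position: [0.4533, 0.0982, 0.2828]
tcp_rot: [0.0, 0.595, 0.804, 0.0]
ft_force: [1.2, -2.3, -0.0]
grip_width: 0.0853
gripper_force: 0.0
```

Request:
{"name": "step_arm", "arguments": {
  "increments": "0 0.029 0.024 0 0 0 0; 0 0.058 0.049 0 0 0 0; 0 0.088 0.073 0 0 0 0; 0 0.110 0.098 0 0 0 0; 0 0.110 0.123 0 0 0 0"
}}

```text
t: 4.53
position: [0.5382, 0.2414, 0.2825]
tcp_rot: [-0.0, 0.594, 0.805, 0.0]
ft_force: [0.8, 0.5, 0.8]
grip_width: 0.0855
gripper_force: 0.0
```

```bash
python3 - <<'E'
from h import *
from plant import ctrl
c=ctrl.read_camera("wrist"); np.savez("w1.npz",**c)
print(ctrl.sense()["position"],c["origin"],c["fx"],c["D"],rot(c["orientation"]).round(2))
crop(c["img"],0,0,512,384,1.5,"pics/w1.png")
T=[0.56931905,0.26790873,0.29431813]
print(proj(c,place(T,np.array([[0,64,76],[50,32,12],[50,-172,12],[-50,-172,12],[-50,32,12],[8,-100,69]])/1e3)).round(0)*1.5)
E
```

```text
[0.54282016 0.24099697 0.28242496] [0.5150896  0.31402446 0.46246597] 344.20192709578896 [0.00796806 0.         0.         0.         0.        ] [[ 0.96  0.28  0.09]
 [ 0.3  -0.91 -0.29]
 [-0.    0.3  -0.95]]
[[436.5 108. ]
 [487.5 148.5]
 [472.5 366. ]
 [369.  364.5]
 [369.  148.5]
 [438.  318. ]]
```

View pics/w1.png

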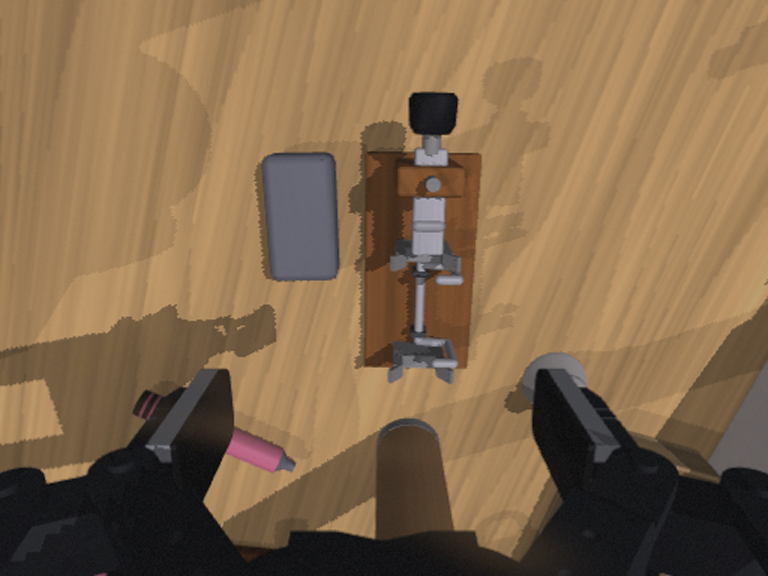

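The wrist view (768x576) shows the knob at (433,113), base corners at about (480,154), (467,368), (364,366) and (367,153), forks at (425,255) and (422,360), the jaw rod at (420,305), and the case clear on the left at (300,215).

```bash
python3 - <<'E'
from h import *
from scipy.optimize import least_squares
w=load("w1.npz")
o=[((433.5,113),(0,64,76)),((480,154),(50,32,12)),((467,368),(50,-172,12)),((365,366),(-50,-172,12)),((368,154),(-50,32,12)),((431,166),(0,28,90))]
def r(T): return np.concatenate([(proj(w,place(T,np.array(m)/1e3))[0]-np.array(p)/1.5) for p,m in o])
s=least_squares(r,[.57,.268,.29],loss="soft_l1");T=s.x;print(T.tolist(),s.fun.round(1))
print(place(T,np.array([[0,64,76],[0,-100,55],[8,-100,69]])/1e3).round(4))
# bolt centre line direction
p=np.array([onz(w,np.array(q)/1.5,z) for q,z in [((433.5,113),.076),((429,245),.081),((422,375),.07)]]);print(p.round(4))
E
```

```text
[0.5670156107602211, 0.2636552132508935, 0.28644842062795256] [-0.7 -0.   1.8 -0.4  0.4  0.8 -0.5  1.3 -1.9 -1.5  0.8  0.2]
[[0.5489 0.325  0.076 ]
 [0.5953 0.1677 0.055 ]
 [0.6029 0.17   0.069 ]]
[[0.5496 0.3252 0.076 ]
 [0.5769 0.2336 0.081 ]
 [0.6095 0.1222 0.07  ]]
```

Request:
{"name": "step_arm", "arguments": {
  "increments": "0 0.03 0.012 0 0 0 0.01; 0 0.06 0.024 0.01 0 0 0.01; 0 0.079 0.031 0.04 0 0 0.01; 0 0.079 0.031 0.075 0 0 0.01; 0 0.079 0.031 0.11 0 0 0.01"
}}

```text
t: 5.0
position: [0.5454, 0.3232, 0.1718]
tcp_rot: [0.0, 0.598, 0.801, 0.001]
ft_force: [1.3, -0.1, 0.1]
grip_width: 0.0855
gripper_force: 0.0
```

Request:
{"name": "step_arm", "arguments": {
  "increments": "0 0 0 0.03 0 0 0; 0 0 0 0.06 0 0 0; 0 0 0 0.09 0 0 0; 0 0 0 0.115 0 0 0; 0 0 0 0.115 0 0 0"
}}

```text
t: 5.42
position: [0.5416, 0.3195, 0.0523]
tcp_rot: [-0.002, 0.599, 0.801, -0.004]
ft_force: [-1.3, -1.1, -1.4]
grip_width: 0.0852
gripper_force: 0.0
```

```bash
python3 - <<'E'
from h import *
from plant import ctrl
c=ctrl.read_camera("wrist"); np.savez("w2.npz",**c)
print(ctrl.sense()["position"])
crop(c["img"],0,0,512,384,1.4,"pics/w2.png")
E
```

```text
[0.54312313 0.320412   0.05504516]
```

View pics/w2.png

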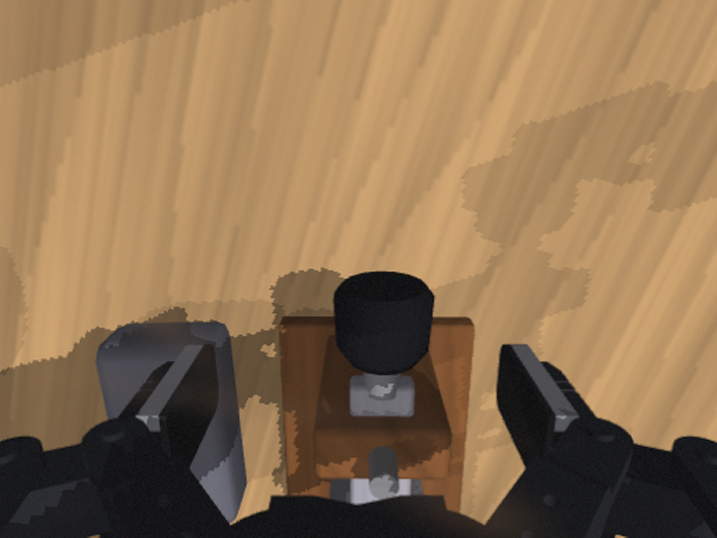

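The knob, at (383,320), sits about 8 mm to the right of the finger midline at 357. Correct for that, then grip.

Request:
{"name": "step_arm", "arguments": {
  "increments": "0 0.002 0.004 0 0 0 0; 0 0.003 0.008 -0.001 0 0 0; 0.5 0.003 0.008 -0.001 0 0 0; 1 0.003 0.008 -0.001 0 0 0; 1 0.003 0.008 -0.001 0 0 0",
  "newtons": 40
}}

```text
t: 5.88
position: [0.5526, 0.3273, 0.0598]
tcp_rot: [0.0, 0.599, 0.801, 0.001]
ft_force: [0.6, 0.4, 0.1]
grip_width: 0.0515
gripper_force: 0.0
```

Request:
{"name": "step_arm", "arguments": {
  "increments": "1 0 0 0 0 0 0; 1 0 0 0 0 0 0; 1 0 0 0 0 0 0; 1 0 0 0 0 0 0; 1 0 0 0 0 0 0"
}}

```text
t: 6.3
position: [0.5519, 0.3269, 0.0585]
tcp_rot: [-0.0, 0.599, 0.801, -0.0]
ft_force: [0.5, 0.1, 0.1]
grip_width: 0.0001
gripper_force: 0.0
```

```bash
python3 - <<'E'
from h import *
from plant import ctrl
c=ctrl.read_camera("wrist"); np.savez("w3.npz",**c)
S=ctrl.sense();p=S["position"];print(p,S["grip_width"],c["origin"])
print("tcp px",proj(c,p)*1.4, proj(c,p+[0,0,.019])*1.4)
w=load("w2.npz");print("knob expected in w2",proj(w,[.549,.325,.076])*1.4)
for l in ["knob"]:
  for cam in ["wrist","side","scene"]:
    ctrl.read_camera(cam)
    print(cam,[(round(d["score"],2),np.array(d["pixel"])) for d in ctrl.outline_of(l,cam)])
crop(c["img"],0,0,512,384,1.4,"pics/w3.png")
E
```

```text
[0.55190641 0.3268807  0.05845934] 3.438730010613921e-05 [0.52971862 0.40002853 0.23835629]
tcp px [[358.68342973 304.02970747]] [[358.82827439 324.42968368]]
knob expected in w2 [[382.60208852 322.27689165]]
wrist [(0.66, array([250.8, 220.2]))]
side [(0.47, array([210.4, 217.6])), (0.23, array([324.8, 185.2])), (0.23, array([266.1, 146.9]))]
scene [(0.54, array([289. , 170.2]))]
```

View pics/w3.png

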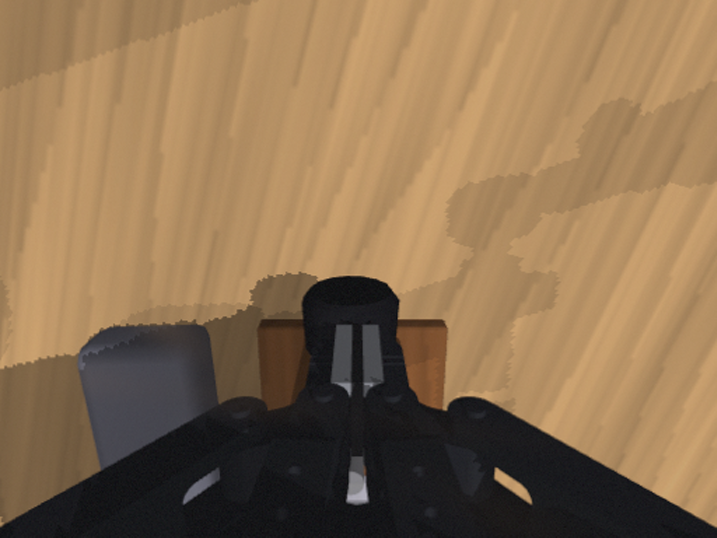

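```bash
python3 - <<'E'
from h import *
from plant import ctrl
print(ctrl.pinch_z); p=ctrl.sense()["position"]
out=[]
for n in ["scene","side"]:
    c=ctrl.read_camera(n); np.savez(n+"2.npz",**c)
    k=proj(c,[.549,.325,.076])[0].astype(int); x0,y0=k-[33,40]
    out.append(cv2.resize(c["img"][y0:y0+75,x0:x0+66,::-1],None,fx=6,fy=6,interpolation=cv2.INTER_CUBIC))
    print(n,(proj(c,[p,p+[0,0,.019],p+[0,0,.04],p+[0,0,.07],[.549,.325,.076]])-[x0,y0])*6)
cv2.imwrite("pics/m1.png",np.hstack(out))
E
```

```text
-0.0187
scene [[205.80598887 262.09978984]
 [208.6493702  240.9458175 ]
 [211.85757202 217.04017348]
 [216.56403874 181.89773895]
 [202.77967552 241.30321718]]
side [[199.3637095  266.21890483]
 [196.72642043 241.63914225]
 [193.76937687 214.02858825]
 [189.46661487 173.75659086]
 [202.39036491 244.98168372]]
```

View pics/m1.png

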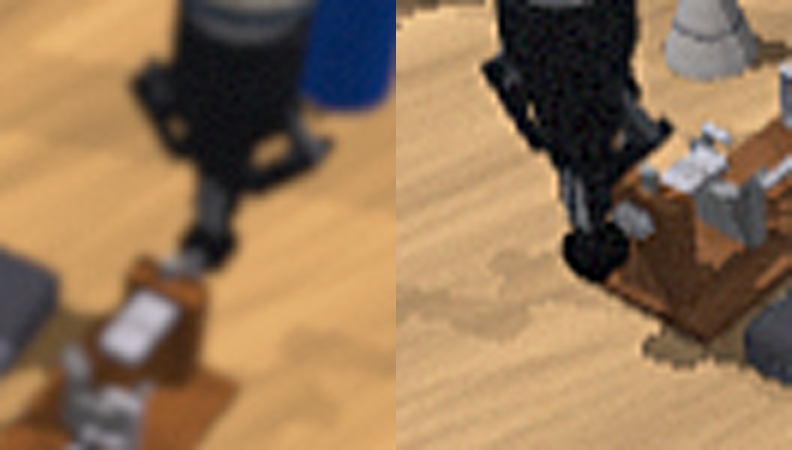

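```bash
python3 - <<'E'
from h import *
from scipy.optimize import least_squares
ph=.2865+np.pi/2; ex=np.array([np.cos(ph),np.sin(ph),0]); ey=np.array([np.sin(ph),-np.cos(ph),0])
for n,p,s,pts in [("w2.npz",[.5431,.3204,.0550],1.4,[(213,345),(500,345)]),("w1.npz",[.5428,.2410,.2824],1.5,[(230,372),(535,370)])]:
    c=load(n);p=np.array(p)
    for dx in (.011,0):
        f=lambda q:(proj(c,[p-q[0]*ey+dx*ex+[0,0,q[1]],p+q[0]*ey+dx*ex+[0,0,q[1]]])*s-pts).ravel()
        r=least_squares(f,[.04,.01]);print(n,dx,r.x.round(4),r.fun.round(1))
E
```

```text
w2.npz 0.011 [0.0409 0.0535] [ 7.4 -0.7  7.3  0.6]
w2.npz 0 [0.0478 0.0327] [ 7.  -0.7  6.9  0.6]
w1.npz 0.011 [0.0418 0.0526] [18.3 -4.3 18.3  1.7]
w1.npz 0 [0.0486 0.0319] [15.2 -3.9 15.2  2.1]
```

All the evidence agrees: the real fingertips end about 36 mm above the reported TCP, so they closed just above the knob. I'll reopen, go 30 mm lower, which is safe under either reading, and grip again.

Request:
{"name": "step_arm", "arguments": {
  "increments": "0 0 0 -0.005 0 0 0; 0 0 -0.003 -0.01 0 0 0; 0 0 -0.003 -0.01 0 0 0; 0 0 -0.003 -0.01 0 0 0; 0 0 -0.003 -0.01 0 0 0"
}}

```text
t: 7.17
position: [0.5491, 0.3261, 0.0688]
tcp_rot: [0.0, 0.599, 0.801, 0.0]
ft_force: [-0.0, 0.2, 0.4]
grip_width: 0.0603
gripper_force: 0.0
```

Request:
{"name": "step_arm", "arguments": {
  "increments": "0 0 0 0 0 0 0; 0 0 0 0 0 0 0; 0 0 0 0.015 0 0 0; 0 0 0 0.03 0 0 0; 0 0 0 0.04 0 0 0"
}}

```text
t: 7.58
position: [0.5486, 0.3258, 0.0274]
tcp_rot: [-0.0, 0.599, 0.801, -0.0]
ft_force: [-0.0, -0.0, 0.4]
grip_width: 0.0852
gripper_force: 0.0
```

Request:
{"name": "step_arm", "arguments": {
  "increments": "0.6 0 0 0 0 0 0; 1 0 0 0 0 0 0; 1 0 0 0 0 0 0; 1 0 0 0 0 0 0; 1 0 0 0 0 0 0"
}}

```text
t: 8.0
position: [0.5496, 0.3264, 0.0296]
tcp_rot: [0.0, 0.599, 0.801, 0.001]
ft_force: [-1.5, -0.8, 3.1]
grip_width: 0.0335
gripper_force: 39.4
```

Request:
{"name": "step_arm", "arguments": {
  "increments": "1 0 0 0 0 0 0; 1 0 0 0 0 0 0; 1 0 0 0 0 0 0; 1 0 0 0 0 0 0; 1 0 0 0 0 0 0"
}}

```text
t: 8.42
position: [0.5496, 0.3264, 0.0296]
tcp_rot: [0.0, 0.599, 0.801, 0.001]
ft_force: [-1.4, -0.9, 6.2]
grip_width: 0.0339
gripper_force: 39.7
```

Request:
{"name": "step_arm", "arguments": {
  "increments": "0 0 0 0 0 0 0; 0 0 0 0 0 0 0; 0 0 0 0 0 0 0; 0 0 0 0.006 0 0 0; 0 0 0 0.012 0 0 0"
}}

```text
t: 8.83
position: [0.5493, 0.3262, 0.0162]
tcp_rot: [0.0, 0.599, 0.801, 0.0]
ft_force: [0.5, 0.6, -0.6]
grip_width: 0.0853
gripper_force: 0.0
```

Request:
{"name": "step_arm", "arguments": {
  "increments": "0.6 0 0 0 0 0 0; 1 0 0 0 0 0 0; 1 0 0 0 0 0 0; 1 0 0 0 0 0 0; 1 0 0 0 0 0 0"
}}

```text
t: 9.25
position: [0.5496, 0.3263, 0.0169]
tcp_rot: [0.0, 0.599, 0.801, 0.0]
ft_force: [0.8, -0.1, 0.3]
grip_width: 0.0338
gripper_force: 39.7
```

Request:
{"name": "step_arm", "arguments": {
  "increments": "1 0 0 0 0 0 0; 1 0 0 0 0 0 0; 1 0 0 0 0 0 0; 1 0 0 0 0 0 0; 1 0 0 0 0 0 0"
}}

```text
t: 9.67
position: [0.5496, 0.3263, 0.0169]
tcp_rot: [0.0, 0.599, 0.801, 0.0]
ft_force: [2.0, -1.1, 2.9]
grip_width: 0.0339
gripper_force: 39.8
```

Request:
{"name": "step_arm", "arguments": {
  "increments": "1 0.006 0 0 0 0 0; 1 0.014 0 0 0 0 0; 1 0.022 0 0 0 0 0; 1 0.030 0 0 0 0 0; 1 0.036 0 0 0 0 0",
  "newtons": 60
}}

```text
t: 10.08
position: [0.5396, 0.3601, 0.0169]
tcp_rot: [0.001, 0.599, 0.801, -0.0]
ft_force: [5.3, -7.3, 5.0]
grip_width: 0.0335
gripper_force: 59.3
```

Request:
{"name": "step_arm", "arguments": {
  "increments": "1 0.003 0 0 0 0 0; 1 0.006 0 0 0 0 0; 1 0.007 0 0 0 0 0; 1 0.007 0 0 0 0 0; 1 0.007 0 0 0 0 0"
}}

```text
t: 10.5
position: [0.5382, 0.3647, 0.0168]
tcp_rot: [0.001, 0.599, 0.801, -0.001]
ft_force: [7.5, -15.6, 6.2]
grip_width: 0.0334
gripper_force: 59.6
```

Request:
{"name": "step_arm", "arguments": {
  "increments": "1 -0.003 0 0 0 0 0; 1 -0.003 0 0 0 0 0; 0 -0.003 0 0 0 0 0; 0 -0.003 0 0 0 0 0; 0 -0.003 0 0 0 0 0"
}}

```text
t: 10.92
position: [0.5366, 0.3645, 0.0159]
tcp_rot: [-0.0, 0.599, 0.801, -0.001]
ft_force: [0.4, -0.6, -0.6]
grip_width: 0.0682
gripper_force: 0.0
```

Request:
{"name": "step_arm", "arguments": {
  "increments": "0 0 0 0 0 0 0; 0 0 0 -0.03 0 0 0; 0 0 0 -0.065 0 0 0; 0 0 0 -0.10 0 0 0; 0 0 0 -0.14 0 0 0"
}}

```text
t: 11.33
position: [0.5364, 0.3639, 0.1565]
tcp_rot: [-0.001, 0.599, 0.801, -0.002]
ft_force: [0.8, 0.3, 0.7]
grip_width: 0.0856
gripper_force: 0.0
```

Request:
{"name": "step_arm", "arguments": {
  "increments": "0 0 0 -0.03 0 0 0; 0 -0.03 0 -0.05 0 0 0; 0 -0.06 0 -0.05 0 0 0; 0 -0.06 0 -0.05 0 0 0; 0 -0.06 0 -0.05 0 0 0"
}}

```text
t: 11.75
position: [0.5547, 0.3059, 0.2067]
tcp_rot: [-0.0, 0.6, 0.8, -0.0]
ft_force: [-0.4, 1.2, 0.1]
grip_width: 0.0851
gripper_force: 0.0
```

```bash
python3 - <<'E'
from h import *
from plant import ctrl
c=ctrl.read_camera("wrist"); np.savez("w4.npz",**c)
S=ctrl.sense();print(S["position"],S["grip_width"],S["ft_force"])
T=[0.567,0.2637,0.2865]
for l in ["knob","keeper"]:
  for d in ctrl.outline_of(l,"wrist")[:2]:
    q=onz(c,d["pixel"],.076); v=q[:2]-T[:2]; cc,s=np.cos(T[2]),np.sin(T[2])
    print(l,d["score"],d["pixel"],"cradle xy",cc*v[0]+s*v[1],-s*v[0]+cc*v[1])
E
```

```text
[0.55430812 0.30665699 0.20616304] 0.08543435543096699 [ 0.35833029  1.05253903 -0.01986459]
knob 0.96 [255.5, 124.3] cradle xy -0.0001105273356047827 0.07854175147126542
knob 0.63 [267.4, 296.0] cradle xy 0.012202913934330251 -0.1012584337219753
keeper 0.61 [253.1, 127.3] cradle xy -0.0022722674019854568 0.07586339274592575
```

```bash
python3 - <<'E'
from h import *
c=load("w4.npz"); T=[0.567,0.2637,0.2865]
im=c["img"].copy()
pr=proj(c,place(T,np.array([[0,64,76],[0,104,76],[0,28,90],[0,-40,81],[0,0,81],[50,32,12],[-50,32,12]])/1e3));print(pr.round(0))
crop(im,150,50,220,200,3,"pics/w4.png")
print((pr-[150,50])*3)
E
```

```text
[[256. 140.]
 [256.  95.]
 [256. 183.]
 [256. 246.]
 [256. 208.]
 [300. 158.]
 [211. 159.]]
[[316.92112412 271.13913769]
 [316.7761061  135.03660495]
 [317.10151659 398.20461852]
 [317.27567126 587.55513599]
 [317.15373353 474.04457981]
 [451.38161515 325.33749068]
 [182.31207675 325.73784888]]
```

View pics/w4.png

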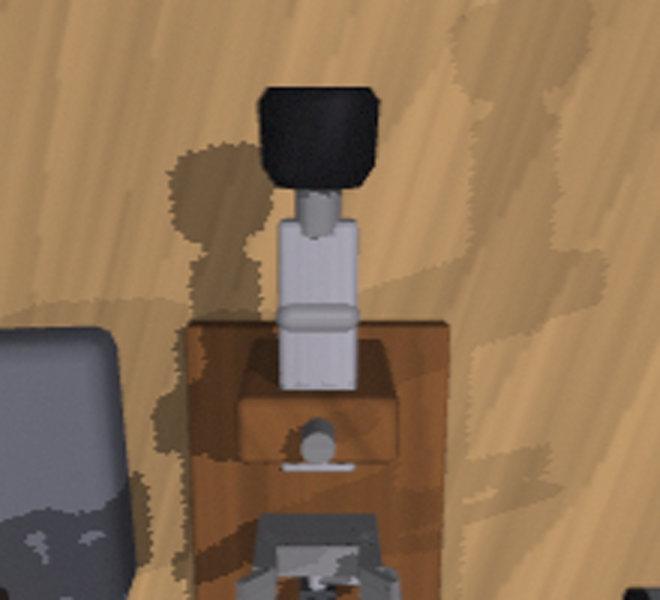

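The knob, at (318,137), is where a fully-out knob should appear, (317,135), and the bolt tip is at the housing face, so step 1 is done. Next is the pump, passing well clear of the tube.

Request:
{"name": "step_arm", "arguments": {
  "increments": "0 -0.03 -0.02 0 0 0 0; 0 -0.05 -0.04 0 0 0 0; 0 -0.08 -0.06 0 0 0 0; 0 -0.105 -0.08 0 0 0 0; 0 -0.135 -0.10 0 0 0 0"
}}

```text
t: 12.32
position: [0.4956, 0.1493, 0.2058]
tcp_rot: [-0.0, 0.598, 0.801, -0.0]
ft_force: [0.4, -0.2, -0.5]
grip_width: 0.0852
gripper_force: 0.0
```

Request:
{"name": "step_arm", "arguments": {
  "increments": "0 -0.025 -0.02 0 0 0 0; 0 -0.05 -0.04 0 0 0 0; 0 -0.075 -0.06 0 0 0 0; 0 -0.11 -0.07 0 0 0 0; 0 -0.145 -0.08 0 0 0 0"
}}

```text
t: 12.73
position: [0.4601, -0.0128, 0.2062]
tcp_rot: [-0.0, 0.598, 0.801, -0.0]
ft_force: [0.4, 0.8, 0.5]
grip_width: 0.0856
gripper_force: 0.0
```

Request:
{"name": "step_arm", "arguments": {
  "increments": "0 -0.035 -0.01 0 0 0 0; 0 -0.07 -0.02 0 0 0 0; 0 -0.105 -0.03 0 0 0.0 0; 0 -0.14 -0.03 0 0 0 0; 0 -0.175 -0.02 0 0 0 0"
}}

```text
t: 13.15
position: [0.4899, -0.187, 0.2059]
tcp_rot: [-0.001, 0.599, 0.801, -0.0]
ft_force: [0.3, 1.1, -0.4]
grip_width: 0.0852
gripper_force: 0.0
```

Request:
{"name": "step_arm", "arguments": {
  "increments": "0 -0.03 0.003 0 0 0 0.05; 0 -0.06 0.006 0 0 0 0.10; 0 -0.079 0.01 0 0 0 0.136; 0 -0.079 0.01 0 0 0 0.136; 0 -0.079 0.01 0 0 0 0.136"
}}

```text
t: 13.57
position: [0.5233, -0.2587, 0.2054]
tcp_rot: [-0.001, 0.652, 0.758, -0.0]
ft_force: [-0.4, 0.0, -0.1]
grip_width: 0.0855
gripper_force: 0.0
```

```bash
python3 - <<'E'
from h import *
from plant import ctrl
c=ctrl.read_camera("wrist"); np.savez("w5.npz",**c)
S=ctrl.sense();print(S["position"],S["tcp_rot"])
for d in ctrl.outline_of("pump","wrist")[:3]: print(d["score"],d["pixel"],d["mask"].sum())
crop(c["img"],0,0,512,384,1.5,"pics/w5.png")
E
```

```text
[ 0.52279934 -0.25795734  0.20553421] [-1.10136256e-03  6.51727506e-01  7.58452397e-01 -8.21118489e-05]
0.77 [201.7, 288.1] 2559
0.61 [253.4, 122.3] 4396
0.59 [88.4, 121.3] 3733
```

View pics/w5.png

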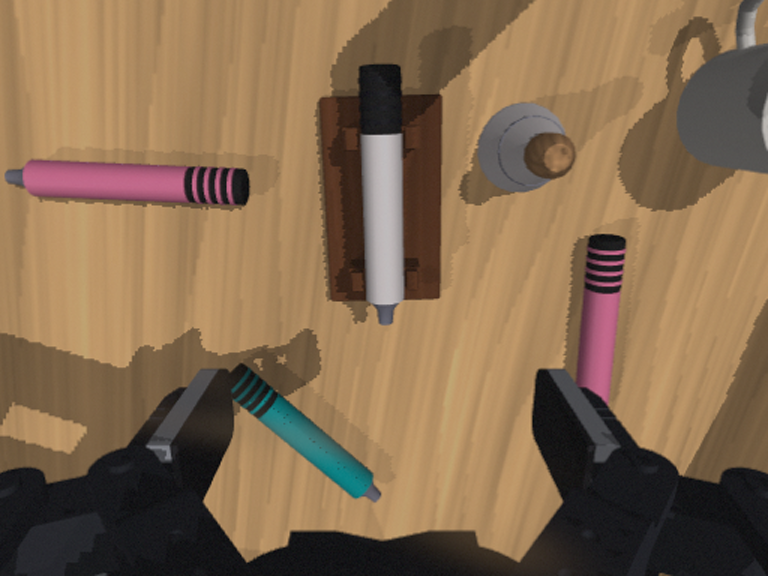

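The close view (768x576) shows the white pump with its axis from the grip end at (380,66), over the black/white edge at (382,133), to the nozzle tip at (386,325). The shuttlecock at (530,150) is to the right.

```bash
python3 - <<'E'
from h import *
from scipy.optimize import least_squares
w=load("w5.npz")
o=[((380,66),(0,80,55)),((382,133),(0,40,63)),((386,325),(0,-88,50)),((384,302),(0,-76,62))]
for p,m in o: print(m,onz(w,np.array(p)/1.5,m[2]/1e3).round(4))
def r(T): return np.concatenate([(proj(w,place(T,np.array(m)/1e3))[0]-np.array(p)/1.5) for p,m in o])
s=least_squares(r,[.52,-.24,.15],loss="soft_l1");T=s.x;print("pump",T,s.fun.round(1))
p=np.array([.5228,-.2580]);ph=2*np.arctan2(.75845,.65173);e=np.array([np.cos(ph),np.sin(ph)]);y=np.array([e[1],-e[0]])
d=T[:2]-p;print("tool shift",d@e,d@y,"turn wz",-(T[2]+np.pi/2-ph))
E
```

```text
(0, 80, 55) [ 0.5054 -0.1572  0.055 ]
(0, 40, 63) [ 0.5124 -0.1946  0.063 ]
(0, -88, 50) [ 0.5347 -0.3231  0.05  ]
(0, -76, 62) [ 0.53  -0.302  0.062]
pump [ 0.51900504 -0.23488996  0.17046543] [ 0.2 -1.3 -0.3  0.9 -0.5 -1.4  0.7  7.5]
tool shift 0.023417956677950554 -0.0002738005342818638 turn wz -0.019396825079355473
```

Request:
{"name": "step_arm", "arguments": {
  "increments": "0.2 0.012 0 0.02 0 0 -0.01; 0.2 0.023 0 0.05 0 0 -0.019; 0.2 0.023 0 0.085 0 0 -0.019; 0.2 0.023 0 0.12 0 0 -0.019; 0.2 0.023 0 0.15 0 0 -0.019"
}}

```text
t: 14.08
position: [0.5188, -0.2342, 0.055]
tcp_rot: [-0.0, 0.644, 0.765, -0.0]
ft_force: [0.2, 0.9, -1.0]
grip_width: 0.0681
gripper_force: 0.0
```

Request:
{"name": "step_arm", "arguments": {
  "increments": "0.2 0 0 0.01 0 0 0; 0.2 0 0 0.02 0 0 0; 0.2 0 0 0.03 0 0 0; 0.2 0 0 0.038 0 0 0; 0.2 0 0 0.042 0 0 0"
}}

```text
t: 14.5
position: [0.5201, -0.2363, 0.0146]
tcp_rot: [0.0, 0.645, 0.764, 0.0]
ft_force: [0.2, -0.5, 0.0]
grip_width: 0.0685
gripper_force: 0.0
```

Request:
{"name": "step_arm", "arguments": {
  "increments": "0.2 0 0 0.003 0 0 0; 0.2 0 0 0.006 0 0 0; 0.2 0 0 0.009 0 0 0; 0.2 0 0 0.012 0 0 0; 0.2 0 0 0.015 0 0 0"
}}

```text
t: 14.92
position: [0.5199, -0.2364, -0.0004]
tcp_rot: [0.0, 0.645, 0.764, 0.0]
ft_force: [0.6, 0.7, 0.1]
grip_width: 0.0682
gripper_force: 0.0
```

Request:
{"name": "step_arm", "arguments": {
  "increments": "0.2 0 0 0.003 0 0 0; 0.2 0 0 0.006 0 0 0; 0.5 0 0 0.006 0 0 0; 1 0 0 0.006 0 0 0; 1 0 0 0.006 0 0 0",
  "newtons": 60
}}

```text
t: 15.33
position: [0.5197, -0.2363, -0.0065]
tcp_rot: [0.0, 0.645, 0.764, -0.0]
ft_force: [-0.6, -0.0, -0.6]
grip_width: 0.0326
gripper_force: 0.0
```

Request:
{"name": "step_arm", "arguments": {
  "increments": "1 0 0 0 0 0 0; 1 0 0 0 0 0 0; 1 0 0 0 0 0 0; 1 0 0 0 0 0 0; 1 0 0 0 0 0 0"
}}

```text
t: 15.75
position: [0.5198, -0.2364, -0.0062]
tcp_rot: [0.0, 0.645, 0.764, 0.0]
ft_force: [-0.9, 0.1, 4.7]
grip_width: 0.0242
gripper_force: 58.7
```

Request:
{"name": "step_arm", "arguments": {
  "increments": "1 0 0 -0.01 0 0 0; 1 0 0 -0.03 0 0 0; 1 0 0 -0.06 0 0 0; 1 0 0 -0.10 0 0 0; 1 0 0 -0.14 0 0 0"
}}

```text
t: 16.17
position: [0.5184, -0.2357, 0.1344]
tcp_rot: [-0.001, 0.645, 0.764, -0.0]
ft_force: [1.0, -1.1, -1.8]
grip_width: 0.0246
gripper_force: 59.0
```

Request:
{"name": "step_arm", "arguments": {
  "increments": "1 0 0 -0.03 0 0 -0.03; 1 0 0 -0.05 0 0 -0.06; 1 0 0 -0.05 0 0 -0.09; 1 0 0 -0.05 0 0 -0.118; 1 0 0 -0.05 0 0 -0.118"
}}

```text
t: 16.58
position: [0.5195, -0.2362, 0.1844]
tcp_rot: [0.0, 0.598, 0.801, 0.0]
ft_force: [0.4, 0.9, -1.9]
grip_width: 0.0245
gripper_force: 59.0
```

Request:
{"name": "step_arm", "arguments": {
  "increments": "1 0.03 -0.01 0 0 0 0; 1 0.07 -0.012 0 0 0 0; 1 0.11 -0.012 0 0 0 0; 1 0.15 -0.012 0 0 0 0; 1 0.19 -0.012 0 0 0 0"
}}

```text
t: 17.0
position: [0.4529, -0.0561, 0.1833]
tcp_rot: [-0.0, 0.6, 0.8, -0.0]
ft_force: [0.9, 0.9, -1.5]
grip_width: 0.0243
gripper_force: 59.2
```

```bash
python3 - <<'E'
from h import *
from plant import ctrl
c=ctrl.read_camera("wrist"); np.savez("w6.npz",**c)
S=ctrl.sense();print(S["position"],S["tcp_rot"],S["grip_width"],S["ft_force"])
print("tcp px",proj(c,S["position"]+[0,0,.055]))
for d in ctrl.outline_of("pump","wrist")[:4]:
    v,u=np.where(d["mask"]);print(d["score"],d["pixel"],d["mask"].sum(),u.min(),u.max(),v.min(),v.max())
    rows=np.unique(v); print([(int(r),round(float(u[v==r].mean()),1),int(u[v==r].max()-u[v==r].min()+1)) for r in rows[::8]])
E
```

```text
[ 0.44973495 -0.05061805  0.18270941] [-2.90091147e-03  5.98788757e-01  8.00901746e-01  4.07327156e-05] 0.02407770305836199 [-3.88138141  4.17394571 -3.3595289 ]
tcp px [[252.72239396 255.5767426 ]]
0.9 [256.0, 196.4] 19507 217 291 59 358
[(59, 273.9, 40), (67, 254.0, 75), (75, 254.0, 73), (83, 253.5, 74), (91, 253.5, 74), (99, 253.5, 72), (107, 253.5, 74), (115, 253.5, 72), (123, 254.0, 71), (131, 253.0, 73), (139, 253.5, 70), (147, 254.5, 72), (155, 254.0, 71), (163, 254.5, 68), (171, 254.0, 67), (179, 254.5, 68), (187, 254.0, 67), (195, 254.0, 67), (203, 254.0, 67), (211, 254.0, 67), (219, 254.0, 65), (227, 254.0, 65), (235, 253.5, 64), (243, 254.0, 63), (251, 254.5, 62), (259, 254.5, 62), (267, 254.5, 60), (275, 254.5, 60), (283, 254.0, 59), (291, 254.0, 59), (299, 255.0, 59), (307, 254.5, 60), (315, 254.5, 60), (323, 255.0, 59), (331, 255.0, 59), (339, 255.0, 59), (347, 254.5, 56), (355, 255.0, 43)]
0.9 [214.3, 112.2] 1929 177 329 79 167
[(79, 188.0, 1), (87, 192.5, 24), (95, 197.0, 39), (103, 198.0, 37), (111, 206.0, 21), (119, 214.5, 6), (138, 297.5, 16), (146, 305.0, 31), (154, 306.5, 32), (162, 313.5, 32)]
0.7 [91.5, 281.8] 2018 39 174 266 295
[(266, 61.0, 1), (274, 77.5, 76), (282, 108.5, 118), (290, 107.0, 99)]
```

```bash
python3 - <<'E'
from h import *
c=load("w6.npz"); p=np.array([.44973,-.05062,.18271]); M=rot(c["orientation"]);o=np.array(c["origin"])
ph=1.858; ex=np.array([np.cos(ph),np.sin(ph),0])
# for each row, depth from width (silhouette): sin(half)=13/dist in plane perpendicular to axis
W=[(75,73.5),(99,73),(123,71.5),(147,71),(171,67.5),(195,67),(219,65.5),(243,63.5),(267,60.5),(291,59.5),(315,59.5),(339,58.5)]
P=[]
for v,w in W:
    d=ray(c,(254,v))[1]; half=np.arctan(w/2/344.2*1/np.linalg.norm([0,(v-c["cy"])/344.2,1]))
    P.append(o+d/np.linalg.norm(d)*.013/np.sin(half)-p)
P=np.array(P);t=P@ex;print(np.c_[t,P[:,2]].round(4));k=np.polyfit(t,P[:,2],1);print("pitch",k)
for v in (62,358): 
    d=ray(c,(254,v))[1]; 
    for z in (.05,.055,.06): q=o+d*((p[2]+z-o[2])/d[2])-p; print(v,z,q@ex)
E
```

```text
[[ 0.0704  0.0522]
 [ 0.0622  0.0538]
 [ 0.0537  0.0538]
 [ 0.0451  0.0556]
 [ 0.035   0.0519]
 [ 0.0258  0.0538]
 [ 0.0157  0.0538]
 [ 0.0045  0.0528]
 [-0.0085  0.0496]
 [-0.0199  0.0506]
 [-0.0299  0.0537]
 [-0.0417  0.0547]]
pitch [0.00821199 0.05287414]
62 0.05 0.07481514015162945
62 0.055 0.0746388749506306
62 0.06 0.07446260974963174
358 0.05 -0.056868274440119354
358 0.055 -0.051998688653387984
358 0.06 -0.047129102866656544
```

Request:
{"name": "step_arm", "arguments": {
  "increments": "1 0.03 0.005 0 0 0 0; 1 0.06 0.015 0 0 0 0; 1 0.09 0.03 0 0 0 0; 1 0.115 0.04 0 0 0 0; 1 0.132 0.049 0 0 0 0"
}}

```text
t: 17.52
position: [0.4637, 0.0848, 0.1835]
tcp_rot: [-0.0, 0.599, 0.801, -0.0]
ft_force: [0.4, -0.7, -2.7]
grip_width: 0.0245
gripper_force: 59.2
```

Request:
{"name": "step_arm", "arguments": {
  "increments": "1 0.012 0.03 0 0 0 0; 1 0.02 0.065 0 0 0 0; 1 0.03 0.1 0 0 0 0; 1 0.038 0.13 0 0 0 0; 1 0.041 0.152 0 0 0 0"
}}

```text
t: 17.93
position: [0.6002, 0.1669, 0.1832]
tcp_rot: [0.0, 0.599, 0.801, 0.0]
ft_force: [0.5, -0.4, -1.6]
grip_width: 0.0245
gripper_force: 59.3
```

Request:
{"name": "step_arm", "arguments": {
  "increments": "1 0 0 0.02 0 0 0; 1 0 0 0.04 0 0 0; 1 0 0 0.055 0 0 0; 1 0 0 0.065 0 0 0; 1 0 0 0.065 0 0 0"
}}

```text
t: 18.35
position: [0.5964, 0.1646, 0.1158]
tcp_rot: [-0.002, 0.599, 0.801, -0.002]
ft_force: [-0.7, 0.1, -1.9]
grip_width: 0.0241
gripper_force: 59.4
```

```bash
python3 - <<'E'
from h import *
from plant import ctrl
for i in range(2): c=ctrl.read_camera("wrist")
np.savez("w7.npz",**c)
S=ctrl.sense();p=S["position"];print(p,S["tcp_rot"],S["ft_force"])
T=[0.567,0.2637,0.2865]; v=p[:2]-T[:2];cc,s=np.cos(T[2]),np.sin(T[2]);q=S["tcp_rot"]
print("TCP in cradle",cc*v[0]+s*v[1],-s*v[0]+cc*v[1],"yaw err",2*np.arctan2(q[2],q[1])-np.pi/2-T[2])
E
```

```text
[0.59822533 0.16514187 0.11852734] [-1.59175004e-04  5.98926986e-01  8.00803594e-01 -2.10821320e-04] [ 0.12964874 -0.07257202 -1.0422191 ]
TCP in cradle 0.0021003525416006114 -0.10336495817747479 yaw err -2.475422979419939e-05
```

Request:
{"name": "step_arm", "arguments": {
  "increments": "1 0.008 -0.002 0.01 0 0 0; 1 0.008 -0.002 0.03 0 0 0; 1 0.008 -0.002 0.055 0 0 0; 1 0.008 -0.002 0.075 0 0 0; 1 0.008 -0.002 0.083 0 0 0",
  "newtons": 90
}}

```text
t: 18.87
position: [0.5924, 0.1726, 0.0335]
tcp_rot: [-0.001, 0.599, 0.801, -0.001]
ft_force: [-0.1, -0.2, -2.2]
grip_width: 0.0237
gripper_force: 88.4
```

```bash
python3 - <<'E'
from h import *
from plant import ctrl
for i in range(3): c=ctrl.read_camera("wrist")
np.savez("w8.npz",**c)
S=ctrl.sense();p=S["position"];print(p,S["tcp_rot"],S["ft_force"])
T=[0.567,0.2637,0.2865]; v=p[:2]-T[:2];cc,s=np.cos(T[2]),np.sin(T[2])
print("TCP in cradle",cc*v[0]+s*v[1],-s*v[0]+cc*v[1])
crop(c["img"],140,40,240,344,1.7,"pics/w8.png")
print((proj(c,place(T,np.array([[0,17,90],[18,-50,70],[-18,-50,70],[0,-20,100]])/1e3))-[140,40])*1.7)
E
```

```text
[0.59402466 0.17278075 0.03572944] [-6.26928137e-05  5.98692180e-01  8.00979194e-01 -2.08274066e-05] [ 0.04341464  0.05336129 -1.06313745]
TCP in cradle 0.00022962927416883203 -0.09485035580220219
[[ 203.80948846 -141.61353176]
 [ 272.98404071  192.33314457]
 [ 129.8506503   192.05196434]
 [ 203.23183364   69.46376248]]
```

View pics/w8.png

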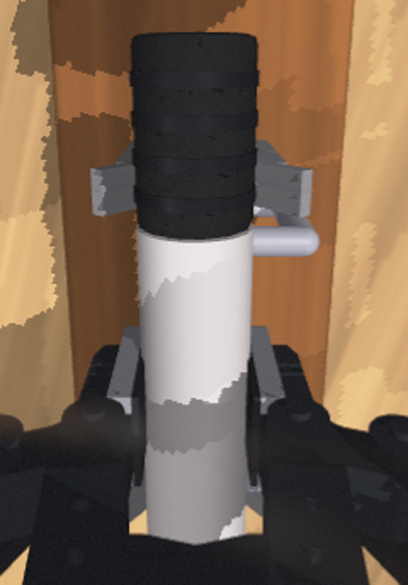

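The fork midline at the crop's column 202 and the pump axis at 195, scaled for their depths, put the pump about 2 mm to the −x side. I'll shift +1.8 mm and press down.

Request:
{"name": "step_arm", "arguments": {
  "increments": "1 0 0.0018 0 0 0 0; 1 0 0.0018 0.005 0 0 0; 1 0 0.0018 0.01 0 0 0; 1 0 0.0018 0.014 0 0 0; 1 0 0.0018 0.018 0 0 0"
}}

```text
t: 19.43
position: [0.5954, 0.1728, 0.0176]
tcp_rot: [-0.0, 0.599, 0.801, -0.0]
ft_force: [-3.1, -1.2, 2.0]
grip_width: 0.0238
gripper_force: 89.1
```

Request:
{"name": "step_arm", "arguments": {
  "increments": "1 0 0 0.003 0 0 0; 1 0 0 0.006 0 0 0; 1 0 0 0.009 0 0 0; 1 0 0 0.012 0 0 0; 1 0 0 0.015 0 0 0"
}}

```text
t: 19.85
position: [0.5947, 0.1727, 0.0014]
tcp_rot: [-0.001, 0.599, 0.801, -0.001]
ft_force: [-2.2, -1.1, -9.3]
grip_width: 0.0234
gripper_force: 88.5
```

Request:
{"name": "step_arm", "arguments": {
  "increments": "1 0 0 0.001 0 0 0; 1 0 0 0.002 0 0 0; 1 0 0 0.003 0 0 0; 1 0 0 0.003 0 0 0; 1 0 0 0.003 0 0 0"
}}

```text
t: 20.27
position: [0.5961, 0.1732, -0.0003]
tcp_rot: [0.0, 0.599, 0.801, 0.0]
ft_force: [-1.2, -0.4, -2.4]
grip_width: 0.0237
gripper_force: 88.9
```

Request:
{"name": "step_arm", "arguments": {
  "increments": "1 0 0 0.001 0 0 0; 1 0 0 0.002 0 0 0; 1 0 0 0.002 0 0 0; 1 0 0 0.002 0 0 0; 1 0 0 0.002 0 0 0"
}}

```text
t: 20.68
position: [0.5962, 0.1731, -0.0011]
tcp_rot: [0.0, 0.599, 0.801, 0.0]
ft_force: [-4.8, -0.8, 8.3]
grip_width: 0.0234
gripper_force: 90.4
```

Request:
{"name": "step_arm", "arguments": {
  "increments": "0.35 0 0 0 0 0 0; 0.35 0 0 0 0 0 0; 0.35 0 0 0 0 0 0; 0.35 0 0 0 0 0 0; 0.35 0 0 0 0 0 0"
}}

```text
t: 21.1
position: [0.596, 0.173, -0.0024]
tcp_rot: [0.0, 0.599, 0.801, 0.0]
ft_force: [0.0, 0.7, 0.2]
grip_width: 0.0555
gripper_force: 0.0
```

Request:
{"name": "step_arm", "arguments": {
  "increments": "0.35 0 0 -0.01 0 0 0; 0.35 0 0 -0.03 0 0 0; 0.35 0 0 -0.06 0 0 0; 0.35 0 0 -0.1 0 0 0; 0.35 0 0 -0.14 0 0 0"
}}

```text
t: 21.52
position: [0.5949, 0.1727, 0.1389]
tcp_rot: [-0.001, 0.599, 0.801, -0.001]
ft_force: [1.6, 0.4, 0.0]
grip_width: 0.0554
gripper_force: 0.0
```

Request:
{"name": "step_arm", "arguments": {
  "increments": "0.35 0 0 -0.03 0 0 0; 0.35 0.03 0 -0.06 0 0 0; 0.35 0.06 0 -0.07 0 0 0; 0.35 0.06 0 -0.07 0 0 0; 0.35 0.06 0 -0.07 0 0 0"
}}

```text
t: 21.93
position: [0.5788, 0.2318, 0.2092]
tcp_rot: [0.001, 0.598, 0.802, 0.001]
ft_force: [-0.1, -0.2, 0.2]
grip_width: 0.0552
gripper_force: 0.0
```

```bash
python3 - <<'E'
from h import *
from plant import ctrl
c=ctrl.read_camera("wrist"); c=ctrl.read_camera("wrist");np.savez("w9.npz",**c)
S=ctrl.sense();print(S["position"],S["grip_width"])
T=[0.567,0.2637,0.2865]; R_=np.array([[np.cos(T[2]),np.sin(T[2])],[-np.sin(T[2]),np.cos(T[2])]])
for d in ctrl.outline_of("pump","wrist")[:3]:
    v,u=np.where(d["mask"]);print(d["score"],d["pixel"],d["mask"].sum(),v.min(),v.max())
    for r in (v.min()+3,v.min()+20,v.min()+40,v.min()+60,v.max()-25,v.max()-3):
        uu=u[v==r]
        if len(uu): q=onz(c,(uu.mean(),r),.055);print(r,len(uu),(R_@(q[:2]-T[:2])).round(4))
for d in ctrl.outline_of("knob","wrist")[:2]:
    v,u=np.where(d["mask"]);print("knob",d["score"],d["pixel"],v.min(),v.max())
print(proj(c,place(T,np.array([[0,104,76],[0,118,76],[0,-20,55]])/1e3)))
E
```

```text
[0.57820072 0.22998566 0.20712703] 0.055387882251847646
0.67 [253.6, 204.6] 3617 133 286
136 26 [ 0.0014 -0.0147]
153 27 [ 0.0009 -0.0315]
173 25 [ 0.001 -0.052]
193 25 [ 0.001  -0.0732]
261 23 [ 0.0013 -0.1516]
283 10 [ 0.0019 -0.1792]
0.61 [51.6, 290.0] 715 277 302
280 17 [-0.2302 -0.1757]
297 25 [-0.2307 -0.1977]
277 6 [-0.2312 -0.1719]
299 21 [-0.2215 -0.2004]
knob 0.98 [255.0, 48.9] 0 124
[[254.32318953  -5.93899935]
 [254.3622863  -25.73210859]
 [254.08112555 141.44811452]]
```

Pump is seated at x≈+1 mm, parallel, and the grip end is by the knob. Now re-grip the knob and push it home.

Request:
{"name": "step_arm", "arguments": {
  "increments": "0 0.03 0 0 0 0 0; 0 0.065 0 0 0 0 0; 0 0.1 0 0 0 0 0; 0 0.13 0 0 0 0 0; 0 0.14 0 0 0 0 0",
  "newtons": 60
}}

```text
t: 22.55
position: [0.5379, 0.3672, 0.2064]
tcp_rot: [-0.001, 0.598, 0.801, -0.0]
ft_force: [-0.0, -0.4, -0.1]
grip_width: 0.0853
gripper_force: 0.0
```

Request:
{"name": "step_arm", "arguments": {
  "increments": "0 0 0 0.03 0 0 0; 0 0 0 0.065 0 0 0; 0 0 0 0.095 0 0 0; 0 0 0 0.11 0 0 0; 0 0 0 0.11 0 0 0"
}}

```text
t: 22.97
position: [0.5365, 0.3616, 0.0924]
tcp_rot: [-0.001, 0.599, 0.801, -0.004]
ft_force: [-1.5, -1.1, -0.0]
grip_width: 0.0856
gripper_force: 0.0
```

Request:
{"name": "step_arm", "arguments": {
  "increments": "0 0 0 0.02 0 0 0; 0 0 0 0.04 0 0 0; 0 0 0 0.06 0 0 0; 0 0 0 0.078 0 0 0; 0 0 0 0.078 0 0 0"
}}

```text
t: 23.38
position: [0.5378, 0.3628, 0.0169]
tcp_rot: [-0.001, 0.599, 0.801, -0.002]
ft_force: [-1.1, -0.5, -0.5]
grip_width: 0.0852
gripper_force: 0.0
```

Request:
{"name": "step_arm", "arguments": {
  "increments": "0.6 0 0 0 0 0 0; 1 0 0 0 0 0 0; 1 0 0 0 0 0 0; 1 0 0 0 0 0 0; 1 0 0 0 0 0 0"
}}

```text
t: 23.8
position: [0.5385, 0.3647, 0.0214]
tcp_rot: [-0.0, 0.599, 0.801, -0.0]
ft_force: [-8.4, -3.4, 11.2]
grip_width: 0.0331
gripper_force: 58.5
```

Request:
{"name": "step_arm", "arguments": {
  "increments": "1 0 0 0 0 0 0; 1 0 0 0 0 0 0; 1 0 0 0 0 0 0; 1 -0.003 0 0 0 0 0; 1 -0.006 0 0 0 0 0"
}}

```text
t: 24.22
position: [0.5395, 0.3614, 0.0215]
tcp_rot: [-0.001, 0.599, 0.801, 0.001]
ft_force: [-8.8, 8.1, 9.2]
grip_width: 0.0332
gripper_force: 58.8
```

Request:
{"name": "step_arm", "arguments": {
  "increments": "1 -0.007 0 0 0 0 0; 1 -0.014 0 0 0 0 0; 1 -0.021 0 0 0 0 0; 1 -0.028 0 0 0 0 0; 1 -0.033 0 0 0 0 0"
}}

```text
t: 24.63
position: [0.5491, 0.3285, 0.0214]
tcp_rot: [-0.001, 0.599, 0.801, 0.0]
ft_force: [-8.2, 1.7, 10.9]
grip_width: 0.0332
gripper_force: 59.2
```

Request:
{"name": "step_arm", "arguments": {
  "increments": "1 -0.002 0 0 0 0 0; 1 -0.004 0 0 0 0 0; 1 -0.005 0 0 0 0 0; 1 -0.005 0 0 0 0 0; 1 -0.005 0 0 0 0 0"
}}

```text
t: 25.05
position: [0.5498, 0.3263, 0.0215]
tcp_rot: [-0.002, 0.599, 0.801, 0.001]
ft_force: [-12.4, 14.7, 8.8]
grip_width: 0.033
gripper_force: 59.1
```

Request:
{"name": "step_arm", "arguments": {
  "increments": "1 0.003 0 0 0 0 0; 1 0.003 0 0 0 0 0; 0 0.003 0 0 0 0 0; 0 0.003 0 0 0 0 0; 0 0.003 0 0 0 0 0"
}}

```text
t: 25.47
position: [0.5512, 0.3257, 0.0201]
tcp_rot: [0.0, 0.599, 0.801, 0.001]
ft_force: [-0.3, 0.4, 0.5]
grip_width: 0.0687
gripper_force: 0.0
```

Request:
{"name": "step_arm", "arguments": {
  "increments": "0 0 0 0 0 0 0; 0 0 0 0 0 0 0; 0 0 0 -0.03 0 0 0; 0 0 0 -0.07 0 0 0; 0 0 0 -0.11 0 0 0"
}}

```text
t: 25.88
position: [0.5498, 0.3247, 0.1294]
tcp_rot: [-0.001, 0.599, 0.801, -0.002]
ft_force: [2.0, 0.7, 0.5]
grip_width: 0.0854
gripper_force: 0.0
```

Request:
{"name": "step_arm", "arguments": {
  "increments": "0 0 0 -0.03 0 0 0; 0 0 0 -0.07 0 0 0; 0 0 0 -0.11 0 0 0; 0 0 0 -0.11 0 0 0; 0 0 0 -0.11 0 0 0"
}}

```text
t: 26.3
position: [0.5523, 0.3263, 0.2427]
tcp_rot: [0.001, 0.599, 0.801, 0.003]
ft_force: [-0.2, -0.0, -0.4]
grip_width: 0.0854
gripper_force: 0.0
```

```bash
python3 - <<'E'
from h import *
from plant import ctrl
c=ctrl.read_camera("wrist"); c=ctrl.read_camera("wrist")
S=ctrl.sense();print(S["t"],S["position"],S["grip_width"],S["ft_force"])
T=[0.567,0.2637,0.2865]; R_=np.array([[np.cos(T[2]),np.sin(T[2])],[-np.sin(T[2]),np.cos(T[2])]])
k=proj(c,place(T,np.array([[0,50,76],[0,64,76],[0,78,76],[0,92,76]])/1e3)); print(k.round(0))
g=c["img"].mean(2); x=int(k[1,0]+8); y0,y1=int(k[3,1])-20,int(k[0,1])+15
print("brightness rows",y0,[int(a) for a in g[y0:y1:2,x]])
for d in ctrl.outline_of("pump","wrist")[:2]:
    v,u=np.where(d["mask"]);print(d["score"],v.min(),v.max())
    for r in range(v.min()+3,v.max(),20):
        uu=u[v==r]; q=onz(c,(uu.mean(),r),.055);print(r,len(uu),(R_@(q[:2]-T[:2])).round(4))
E
```

```text
26.4 [0.55021846 0.32506141 0.23876166] 0.08524168802986874 [-0.40594909  0.12125649  0.41835165]
[[253. 167.]
 [253. 154.]
 [253. 140.]
 [253. 126.]]
brightness rows 106 [138, 137, 136, 134, 131, 128, 126, 123, 123, 123, 123, 124, 126, 129, 130, 132, 76, 11, 15, 26, 28, 29, 30, 27, 30, 27, 26, 27, 25, 23, 24, 23, 70, 43, 43, 76, 138, 160]
0.72 356 373
359 10 [-0.1265 -0.2171]
0.56 220 337
223 2 [ 0.0128 -0.0221]
243 2 [ 0.013  -0.0477]
263 20 [ 0.0001 -0.0742]
283 21 [ 0.0007 -0.1018]
303 21 [ 0.0007 -0.1305]
323 20 [ 0.0014 -0.1603]
```

```bash
python3 -c "
from plant import ctrl
print(ctrl.close_job())"
```

```text
the job is handed in; nothing more can be done
None
```

The job is handed in: the pump is in the cradle with its grip end to the knob, and the knob is home with its bolt over the pump. The final camera and force checks agreed, but `close_job` returned no verdict.

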